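# Light the lantern and pop open the bulb box

### The job

A lamp has blown and it is dark: get ready to change it. With the fingertips press the red lantern's round white power button until it clicks in, next press its grey rocker over to high (the end with the big white dot), and after that press the orange tab at the front of the bulb box so that its clear lid springs fully open. Only press: do not lift, tip or shove the lantern or the box, leave the two bulbs, the dish and the screwdriver alone, and finish clear of everything.

Things in the scene. Friction and masses are not known exactly. Their poses are not given: they have to be found in the camera images.
- lantern: red lantern, 124 mm across, 187 mm high to its black top deck, loose on the shelf (about 0.95 kg); a steel bail is folded down round its +x side. Origin: centre of the underside; z up. On the deck the power button is 30 mm to +y of the axis, the rocker's pivot 27 mm to -y; the rocker runs along x, its high end (big white dot on the deck) to +x, its low end (small dot) to -x
- power_top (a point): centre of the top of the lantern's round white power button, 28 mm across; 12 mm above the deck when out, pressed straight down
- power (a joint): travel of the power button in m: 0 out (off), 0.006 in (on). It resists about 3.6 N at first, snaps in by itself past 0.003 and stays in
- rocker_high (a point): point to press on the rocker's high end, on its sloping top face 16 mm out from the pivot along that face. The rocker is 44 mm long and 20 mm wide, of grey plastic; at low this half slopes up 0.30 rad outwards, its tip about 12.5 mm above the deck; at high this half lies level, 6 mm above the deck and 3 mm above the rocker's frame
- rocker (a joint): angle of the rocker in rad: 0 low (the start), 0.30 high. Pressing the high end takes about 3.5 N at the point given; past 0.15 it clicks over by itself and stays
- bulb_box: grey plastic bulb box with a clear flip-top lid, loose on the shelf (about 1.1 kg with four bulbs in it): 140 mm (x) by 210 mm (y) by 77 mm high when shut. Origin: centre of the underside; z up. The lid's hinge runs along y on the +x side at 55 mm height; the latch is in the middle of the -x side, on a housing that stands 32 mm out
- latch_tab (a point): point to press on the orange latch tab: on its top face, 26 mm out along that face from the line over the pivot. The tab is 40 mm wide and 38 mm long and slopes up 0.32 rad outwards (to -x of the box) from 66 mm height at its root to 78 mm at its free end. It is pressed straight down
- latch (a joint): angle of the latch tab in rad: 0 at rest, 0.36 fully pressed; the tab lies level at 0.32. The hook lets the lid go at about 0.20, when the point given has gone some 5 mm down; the tab takes about 2 to 5 N there and springs back when let go
- lid (a joint): angle of the lid in rad: 0 shut, 1.75 fully open against its stop. Once unlatched a damped spring opens it in about 1 s, up and away to +x of the box; it stays open
- bulb_a: spiral energy-saver bulb, 128 mm long, 48 mm across, lying on the shelf along its x; origin under its middle, on the shelf
- bulb_b: a second bulb like it
- dish: white ceramic dish, 136 mm across, 30 mm high; origin: centre of the underside
- screwdriver: screwdriver with a blue handle, 190 mm long, lying along its x between the lantern and the box; under 35 mm high
Things that resemble listed ones, but are neither listed nor needed, are in the scene too. Leave any purple look-alike of the lantern alone.

How it is judged (in metres and radians):
On the way, in this order (a step that is already met when the one before it is completed fails the run):
1. the lantern's power button is clicked in (value of joint power above 0.0045 m), for 0.1 s.
2. the lantern's rocker is over at high (value of joint rocker above 0.24 rad), for 0.1 s.
3. the box's latch tab is pressed (value of joint latch above 0.12 rad), for 0.02 s.
4. the lid has sprung fully open (value of joint lid above 1.55 rad), for 0.1 s.
At the end, for the whole second after the job is handed in: Power button in (over 4.5 of 6 mm), rocker at high (over 0.24 of 0.30 rad), lid open (over 1.55 of 1.75 rad), latch tab sprung back (under 0.1 rad); lantern and box upright within 0.1 rad, at rest, and like the bulbs, dish and screwdriver within 25 mm of where they began (value of joint power above 0.0045 m and value of joint rocker above 0.24 rad and value of joint lid above 1.55 rad and value of joint latch below 0.1 rad and distance of each of lantern, bulb_box, bulb_a, bulb_b, dish, screwdriver from where it was at the start of the episode below 0.025 m and angle between each of lantern, bulb_box's own z axis and vertical below 0.1 rad and linear speed of each of lantern, bulb_box below 0.02 m/s); the robot touches nothing.
It fails at once if the lantern is lifted, tipped or shoved more than 25 mm (height (world z) of lantern above 0.012 m or angle between lantern's own z axis and vertical above 0.2 rad or distance of lantern from where it was at the start of the episode above 0.025 m).
It fails at once if the bulb box is lifted, tipped or shoved more than 25 mm (height (world z) of bulb_box above 0.012 m or angle between bulb_box's own z axis and vertical above 0.2 rad or distance of bulb_box from where it was at the start of the episode above 0.025 m).
It fails at once if a bulb, the dish or the screwdriver is moved more than 25 mm (distance of any of bulb_a, bulb_b, dish, screwdriver from where it was at the start of the episode above 0.025 m).
It also fails if it takes over 54 s, if anything falls off the work surface, if the arm or the gripper's body presses on something with over 40 N, if the wrist force passes 120 N, or if a joint passes its speed limit or range.

### The arm

A 6-joint arm with a two-finger parallel gripper is mounted at the origin on the work surface. World frame = base frame: x ahead of the robot, y to its left, z up, the work surface at z = 0. Lengths are in mm, angles in degrees, forces in N, time in s.
With the tool pointing down it reaches from about 300 to 850 mm from the base axis. Payload 4.2 kg.
Tool frame: the origin (TCP) lies midway between the tips of the shut fingers; the grasp point (between the pads) lies env.hold_point_z behind it (env.hold_point_z is the distance from the TCP to the grasp point, in mm); z points along the fingers, y is the line along which they close (so a half turn about z gives the same grasp; the last joint's range is limited). The gripper opens to 91 mm and grips with 3 to 60 N. Pads are 32 mm wide; open, the fingers measure 118 mm over their backs; the gripper's body (76 mm by 178 mm) begins 60 mm behind the grasp point.
Start: joints at [-68.067, 18.312, 89.639, -0, 72.044, -1.146], TCP at [225.402, -528.996, 213.976] pointing down, gripper open.
Joint ranges: [-177.97, 177.97], [-48.28, 115.42], [12.27, 149.76], [-77.06, 257.06], [2.81, 150.46], [-146.56, 146.56]. Speed limits (degrees/s): [147.25, 147.25, 180, 180, 180, 180].

### API

Orientations are given as [roll, pitch, yaw] about the fixed x, y, z axes, in that order (R = Rz(yaw) Ry(pitch) Rx(roll)).
In Python, from workcell import env, viewer, spotter gives the robot as it stands.
- The arm moves only by the tool apply_moves, never from a script. Its arguments are lists of equal length, an entry for each row: "delta_pos": the shift along the world's x, y, z normalised to -1 to 1, where 1 is 120 mm, a list of three; "rot": the turn, a rotation vector about the world's x, y, z normalised to -1 to 1, where 1 is 1.5 rad, a list of three; "hand": the opening, from 0 (shut) to 1 (fully open). A call has 1 to 10 rows; each row is the pose to reach, as a shift and turn from the pose commanded when the call began; what a row does not reach only later rows make up. A row lasts 1/12 s, in which the tool goes at most 41.7 mm and 7.16 degrees, less where a joint would pass 70% of its speed; a pose out of reach is approached as far as the arm can. A call with a number of a shift or a turn outside -1 to 1 is refused whole. A call with a gripper value outside its range is refused whole. The fingers move at their own pace and stop on an object; "newtons" is the grip in N (left out, the last holds). Time passes only in rows, so rows that repeat a pose let the fingers close. It gives the time, the measured TCP pose, the force, the opening and the grip force at its end, in the units of the state.
- env.state(): the state, without advancing time (a new reading comes with each control period).
- viewer.grab_frame(name): name is "scene" or "top" or "wrist"; returns a dict with "pixels" (480x640x3 uint8, red, green, blue), "camera_matrix" (3x3 intrinsics, pixels), "R" (3x3) and "t" (3): a world point X has camera coordinates R X + t; the wrist camera has in their place "mount" (4x4, takes a point from camera to tool coordinates, whose origin is the TCP and whose axes are the flange's). Camera axes: x right, y down, z forward; pixel columns grow to the right and rows downward; lengths in mm; the calibration is good to about 2 mm. A picture is of the moment at which its call begins: read the wrist's pose just before it. There is no depth.
- env.job_done(): hands the job in; it is judged then, once.
Trained networks look in a picture, given as the dict that the camera call returned (one of the last four; its "shot" number tells which), for a name from the list of things; names that differ only in an ending like _2 or _b are one class to them, and where a whole thing is asked for, a point or a joint stands for the part that bears it (a point fixed in the world has none). Each returns a list of dicts, best first, with "score" (0 to 1); they miss things now and then, are a little off and sometimes report something else, mostly with a low value. They report only what shows in the picture. A call takes as long as a camera call. They do not tell look-alikes from the thing itself.
- spotter.trace(picture, query): "mask" (480x640 bool, what is visible of it) and "box" ([centre column, centre row, width, height] in pixels, round what is visible of it).
- spotter.landmark_of(picture, query): "position" ([column, row] in pixels: a listed point, or the origin of a listed thing).
The state is a dict: "time_s": time; "qpos": joint angles; "qvel": joint speeds; "effort": joint torques, N m; "ee_pos": TCP position; "ee_rot": TCP orientation; "force": force on the tool from outside, world axes, zero at the start; "torque": the same for the moment, N m; "gripper_width": finger opening in mm; "gripper_force": force on a finger pad.
Only numpy, scipy, OpenCV 4.12 (cv2) and the standard library are available. Lean on these libraries where they do the work, as an engineer would, in place of code of your own. Each camera call takes 0.05 s, during which the arm holds its last target. There are 200 camera calls.

## Working session

There is one attempt and no reset: what is moved stays moved. The work goes in short steps, Python scripts to look and compute and a tool call to move; the robot and the scene stay as the last step left them, time stands still between calls to the robot, and variables do not carry over. Pictures are saved under pics/ and viewed, at most 10 in all, crops included, and the job is handed in when it is done.

Besides the shell and the picture viewer there is one more tool, called after "Request:" in YAML: its name, and indented under it one key for each argument. apply_moves: Moves the arm, as the interface text tells. Its arguments: {"type":"object","properties":{"delta_pos":{"type":"array"},"rot":{"type":"array"},"hand":{"type":"array"},"newtons":{"type":"number"}},"required":["delta_pos","rot","hand"]}

```bash
mkdir -p pics; cat > h.py <<'E'
import numpy as np, cv2
from workcell import env, viewer, spotter
def ray(p,uv):
    d=p["R"].T@np.linalg.inv(p["camera_matrix"])@np.array([uv[0],uv[1],1.]); return -p["R"].T@p["t"],d/np.linalg.norm(d)
def atz(p,uv,z):
    o,d=ray(p,uv); return o+d*(z-o[2])/d[2]
def tri(obs):
    A=np.zeros((3,3));b=np.zeros(3)
    for p,uv in obs:
        o,d=ray(p,uv);M=np.eye(3)-np.outer(d,d);A+=M;b+=M@o
    return np.linalg.solve(A,b)
E
python3 - <<'E'
from h import *
ps={n:viewer.grab_frame(n) for n in("scene","top")}
for n,p in ps.items():
    cv2.imwrite(f"pics/{n}0.png",p["pixels"][:,:,::-1])
    print(n,-p["R"].T@p["t"])
    for q in("lantern","power_top","rocker_high","bulb_box","latch_tab"):
        for r in spotter.landmark_of(p,q)[:3]: print(q,np.round(r["score"],2),np.round(r["position"],1))
print({k:env.state()[k] for k in("time_s","ee_pos","ee_rot","force")},env.hold_point_z)
E
```

```text
scene [1209.83898486  251.25598349  909.27597697]
lantern 0.68 [256.8 257.6]
lantern 0.66 [152.6 247.4]
power_top 0.57 [269.2 189.6]
power_top 0.5 [126.1 187.6]
rocker_high 0.77 [129.2 171.5]
rocker_high 0.7 [235.3 189.9]
bulb_box 0.8 [467.7 364. ]
latch_tab 0.9 [511.  304.9]
latch_tab 0.42 [259.7 259.4]
top [ 411.21769431  -70.96258465 1200.8838964 ]
lantern 0.96 [374.4 258.6]
lantern 0.56 [460.1 223.9]
power_top 0.7 [476.5 193.5]
power_top 0.46 [372.  247.6]
rocker_high 0.76 [398.9 236.4]
rocker_high 0.65 [192.1 257.1]
rocker_high 0.49 [493.2 217.5]
bulb_box 0.8 [193.2 252.5]
bulb_box 0.26 [375.4 258.6]
{'time_s': 0.6, 'ee_pos': array([ 225.3947914 , -528.99624475,  213.97511934]), 'ee_rot': array([1.79994786e+02, 2.11854082e-03, 2.30790376e+01]), 'force': array([-0.35637998, -0.02563362,  0.32872388])} 18.8
```

View pics/scene0.png

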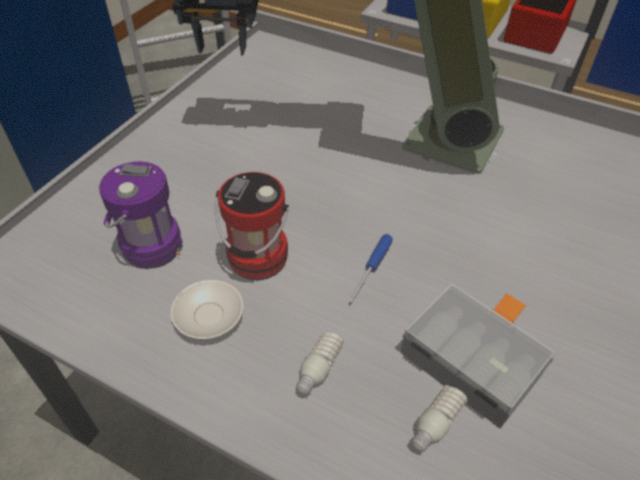

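View pics/top0.png

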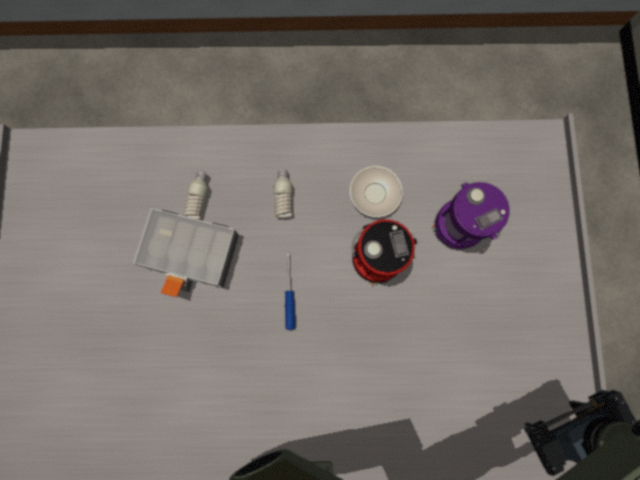

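The top view shows the red lantern at about (385,250), its button at (373,249) and its rocker at (400,243), with the big dot at the upper end near (393,228). The box is at (190,250) with the orange tab at (173,286). The purple decoy is at (475,210), to the right of the red lantern.

```bash
python3 - <<'E'
from h import *
ps={n:viewer.grab_frame(n) for n in("scene","top")}
s,t=ps["scene"],ps["top"]
for n,z,us,ut in(("btn",199,(269.2,189.6),(372,247.6)),("rock",195,(235.3,189.9),(398.9,236.4)),("tab",74,(511,304.9),(173,286)),("lan",0,(256.8,257.6),(374.4,258.6)),("box",0,(467.7,364),(193.2,252.5))):
    print(n,tri([(s,us),(t,ut)]).round(1),atz(s,us,z).round(1),atz(t,ut,z).round(1))
for n,p,(x,y,w,h) in(("scene",s,(205,160,95,70)),("top",t,(345,212,80,75)),("top",t,(125,200,120,105))):
    pass
a=cv2.resize(s["pixels"][160:235,205:305],(400,300),interpolation=3)
b=cv2.resize(t["pixels"][212:287,340:440],(400,300),interpolation=3)
c=cv2.resize(t["pixels"][205:302,125:254],(400,300),interpolation=3)
d=cv2.resize(s["pixels"][280:415,400:580],(400,300),interpolation=3)
cv2.imwrite("pics/crop.png",np.vstack([np.hstack([a,b]),np.hstack([c,d])])[:,:,::-1])
# orange tab centroid
for n,p in ps.items():
    h=cv2.cvtColor(p["pixels"],cv2.COLOR_RGB2HSV); m=((h[...,0]>5)&(h[...,0]<18)&(h[...,1]>190)&(h[...,2]>120)).astype(np.uint8)
    k,l,st,ce=cv2.connectedComponentsWithStats(m)
    for i in range(1,k):
        if st[i,4]>80: print(n,st[i],ce[i],cv2.boxPoints(cv2.minAreaRect(np.argwhere(l==i)[:,::-1].astype(np.float32))).round(1).tolist())
E
```

```text
btn [ 572.6 -188.1  202.4] [ 568.6 -187.   199. ] [ 574.5 -191.4  199. ]
rock [ 596.6 -246.8  195.4] [ 595.4 -243.3  195. ] [ 598.4 -250.2  195. ]
tab [510.6 269.8  74.4] [507.8 274.5  74. ] [511.9 264.9  74. ]
lan [ 5.793e+02 -2.217e+02  5.000e-01] [ 579.4 -223.5    0. ] [ 578.7 -220.3    0. ]
box [604.2 242.6 -12.1] [611.8 243.6   0. ] [602.6 238.6   0. ]
top [163 278  20  18 228] [171.86842105 286.5877193 ] [[161.60000610351562, 291.3999938964844], [168.6999969482422, 275.79998779296875], [182.10000610351562, 281.79998779296875], [175.0, 297.3999938964844]]
```

View pics/crop.png

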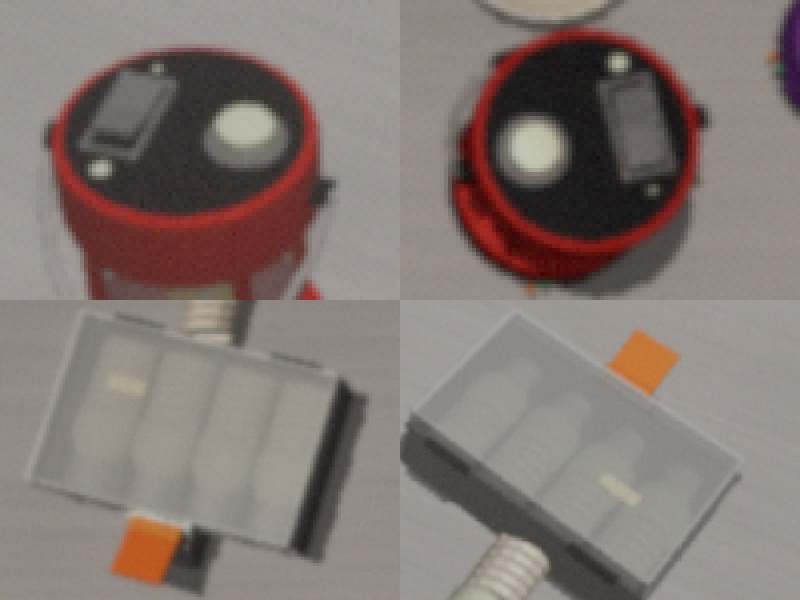

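The crops show the button top at top-view (373.3,249) and scene (266.2,190.8). The big dot is at top (394.5,227.5), scene (230,202.5), and the small dot at top (403.3,259.5), scene (244.3,177.3). The tab sits on the lower-left of the box in the top view, tilted, with its free end downward-left.

```bash
python3 - <<'E'
from h import *
s,t=viewer.grab_frame("scene"),viewer.grab_frame("top")
def both(n,us,ut,z):
    a,b=atz(s,us,z),atz(t,ut,z); print(n,tri([(s,us),(t,ut)]).round(1),a.round(1),b.round(1)); return (a+b)[:2]/2
btn=both("btn",(266.2,190.8),(373.3,249),199)
B=both("big",(230,202.5),(394.5,227.5),187); S=both("small",(244.3,177.3),(403.3,259.5),187)
x=(B-S)/np.linalg.norm(B-S); piv=(B+S)/2; y=np.array([-x[1],x[0]])
print("x yaw",np.degrees(np.arctan2(x[1],x[0])),"piv",piv,"btn-piv in frame",(btn-piv)@x,(btn-piv)@y,"press",piv+15*x)
yy=btn-piv;print("yaw from y",np.degrees(np.arctan2(-yy[0],yy[1])))
e=(atz(t,(161.6,291.4),77)+atz(t,(175,297.4),77))/2; r=(atz(t,(168.7,275.8),66)+atz(t,(182.1,281.8),66))/2
w=atz(t,(161.6,291.4),77)-atz(t,(175,297.4),77); print("tab end",e,"root",r,"width",np.linalg.norm(w),"len",np.linalg.norm(e-r))
h=cv2.cvtColor(s["pixels"],cv2.COLOR_RGB2HSV); m=((h[...,0]>3)&(h[...,0]<20)&(h[...,1]>150)&(h[...,2]>90)).astype(np.uint8); m[:280]=0;m[340:]=0;m[:,:480]=0;m[:,540:]=0
p=cv2.boxPoints(cv2.minAreaRect(np.argwhere(m)[:,::-1].astype(np.float32)));print(m.sum(),p)
for q in p: print(q,atz(s,q,77).round(1),atz(s,q,68).round(1))
# lid corners, top view 77mm
for n,u in(("UL",(151,209)),("UR",(233.8,228.8)),("LL",(134.7,260.3)),("LR",(222,285.3))): print(n,atz(t,u,77).round(1))
E
```

```text
btn [ 571.5 -193.3  195.8] [ 574.  -190.1  199. ] [ 571.5 -194.   199. ]
big [ 619.4 -242.1  184.4] [ 621.1 -238.6  187. ] [ 619.6 -243.1  187. ]
small [ 549.1 -257.4  184.2] [ 551.2 -253.5  187. ] [ 549.6 -258.6  187. ]
x yaw 12.257818992323994 piv [ 585.35680435 -248.45415984] btn-piv in frame -0.35632681288728724 57.770961614050705 press [ 600.01483648 -245.26949439]
yaw from y 12.611210437505166
tab end [492.17737892 274.31327528  77.        ] root [529.59564458 262.18367526  66.        ] width 35.02812896436231 len 40.84426277169094
439 [[494.07684 309.38458]
 [505.30762 292.53845]
 [524.2307  305.1538 ]
 [512.99994 321.99994]]
[494.07684 309.38458] [534.3 250.7  77. ] [527.  250.6  68. ]
[505.30762 292.53845] [488.  257.8  77. ] [480.2 257.9  68. ]
[524.2307 305.1538] [499.5 295.4  77. ] [491.9 295.9  68. ]
[512.99994 321.99994] [544.8 287.5  77. ] [537.7 287.9  68. ]
UL [698.4 323.7  77. ]
UR [646.  123.1  77. ]
LL [574.1 356.9  77. ]
LR [511.2 149.1  77. ]
```

Request:
apply_moves:
  delta_pos:
    - [0.3,0.3,0.4]
    - [1,1,0.4]
    - [1,1,0.4]
    - [1,1,0.4]
    - [1,1,0.4]
    - [1,1,0.4]
    - [1,1,0.4]
  rot:
    - [0,0,-0.06]
    - [0,0,-0.125]
    - [0,0,-0.125]
    - [0,0,-0.125]
    - [0,0,-0.125]
    - [0,0,-0.125]
    - [0,0,-0.125]
  hand: [0,0,0,0,0,0,0]

```text
time_s: 1.38
ee_pos: [345.7, -408.7, 262.2]
ee_rot: [179.9, 0.0, 12.5]
force: [0.1, -0.7, 0.7]
gripper_width: 47.4
gripper_force: 0.0
```

Request:
apply_moves:
  delta_pos:
    - [1,1,0]
    - [1,1,0]
    - [1,1,0]
    - [1,1,0]
    - [1,1,0]
    - [1,1,0]
  rot:
    - [0,0,0]
    - [0,0,0]
    - [0,0,0]
    - [0,0,0]
    - [0,0,0]
    - [0,0,0]
  hand: [0,0,0,0,0,0]

```text
time_s: 1.88
ee_pos: [465.9, -288.8, 261.3]
ee_rot: [-180.0, 0.1, 12.5]
force: [-0.1, -0.1, -0.3]
gripper_width: 7.3
gripper_force: 0.0
```

Request:
apply_moves:
  delta_pos:
    - [0.89,0.81,0]
    - [0.89,0.81,0]
    - [0.89,0.81,0]
    - [0.89,0.81,0]
    - [0.89,0.81,-0.3]
    - [0.89,0.81,-0.3]
    - [0.89,0.81,-0.3]
    - [0.89,0.81,-0.3]
  rot:
    - [0,0,0]
    - [0,0,0]
    - [0,0,0]
    - [0,0,0]
    - [0,0,0]
    - [0,0,0]
    - [0,0,0]
    - [0,0,0]
  hand: [0,0,0,0,0,0,0,0]

```text
time_s: 2.55
ee_pos: [571.6, -193.9, 226.8]
ee_rot: [180.0, 0.0, 12.2]
force: [0.0, 1.2, 0.6]
gripper_width: 0.4
gripper_force: 0.0
```

Request:
apply_moves:
  delta_pos:
    - [0,0,-0.08]
    - [0,0,-0.16]
    - [0,0,-0.2]
    - [0,0,-0.22]
    - [0,0,-0.235]
    - [0,0,-0.25]
    - [0,0,-0.26]
    - [0,0,-0.26]
  rot:
    - [0,0,0]
    - [0,0,0]
    - [0,0,0]
    - [0,0,0]
    - [0,0,0]
    - [0,0,0]
    - [0,0,0]
    - [0,0,0]
  hand: [0,0,0,0,0,0,0,0]

```text
time_s: 3.22
ee_pos: [572.1, -191.7, 194.4]
ee_rot: [-180.0, 0.0, 12.3]
force: [0.2, -0.8, 0.2]
gripper_width: 0.5
gripper_force: 0.0
```

```bash
python3 - <<'E'
from h import *
s,t=viewer.grab_frame("scene"),viewer.grab_frame("top")
a=cv2.resize(s["pixels"][140:230,200:320],(400,300),interpolation=3)
b=cv2.resize(t["pixels"][212:302,330:450],(400,300),interpolation=3)
cv2.imwrite("pics/c2.png",np.hstack([a,b])[:,:,::-1])
E
```

```text
(no output)
```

View pics/c2.png

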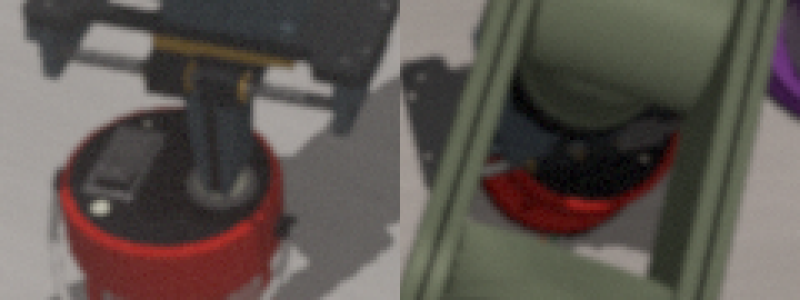

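The scene view shows the shut fingertips sitting on the button at about (215,185) in the crop. The force is near zero, so it has probably snapped in. I'll go slightly deeper to feel the stop.

Request:
apply_moves:
  delta_pos:
    - [0,0,-0.01]
    - [0,0,-0.015]
    - [0,0,-0.02]
    - [0,0,-0.02]
  rot:
    - [0,0,0]
    - [0,0,0]
    - [0,0,0]
    - [0,0,0]
  hand: [0,0,0,0]

```text
time_s: 3.65
ee_pos: [572.3, -191.8, 193.2]
ee_rot: [180.0, -0.0, 12.3]
force: [-0.7, 0.5, 5.3]
gripper_width: 0.5
gripper_force: 2.4
```

Request:
apply_moves:
  delta_pos:
    - [0,0,0.25]
    - [0.05,-0.1,0.25]
    - [0.25,-0.44,0.25]
    - [0.25,-0.44,0.25]
    - [0.25,-0.44,0.2]
    - [0.25,-0.44,0.15]
    - [0.25,-0.44,0.11]
  rot:
    - [0,0,0]
    - [0,0,0]
    - [0,0,0]
    - [0,0,0]
    - [0,0,0]
    - [0,0,0]
    - [0,0,0]
  hand: [0,0,0,0,0,0,0]

```text
time_s: 4.23
ee_pos: [601.3, -243.7, 204.1]
ee_rot: [-179.9, 0.1, 12.3]
force: [-0.4, 0.5, 0.1]
gripper_width: 0.6
gripper_force: 0.0
```

Request:
apply_moves:
  delta_pos:
    - [0,0,-0.03]
    - [0,0,-0.05]
    - [0,0,-0.065]
    - [0,0,-0.08]
    - [0,0,-0.09]
    - [0,0,-0.1]
    - [0,0,-0.11]
    - [0,0,-0.11]
  rot:
    - [0,0,0]
    - [0,0,0]
    - [0,0,0]
    - [0,0,0]
    - [0,0,0]
    - [0,0,0]
    - [0,0,0]
    - [0,0,0]
  hand: [0,0,0,0,0,0,0,0]

```text
time_s: 4.9
ee_pos: [602.2, -244.5, 193.3]
ee_rot: [180.0, -0.0, 12.3]
force: [-2.0, 0.9, 5.7]
gripper_width: 0.2
gripper_force: 2.4
```

Request:
apply_moves:
  delta_pos:
    - [0,0,0.3]
    - [0,0,0.6]
    - [-0.1,0.3,0.6]
    - [-0.2,1,0.6]
    - [-0.2,1,0.6]
    - [-0.2,1,0.6]
    - [-0.2,1,0.6]
  rot:
    - [0,0,0]
    - [0,0,0]
    - [0,0,-0.06]
    - [0,0,-0.11]
    - [0,0,-0.11]
    - [0,0,-0.11]
    - [0,0,-0.11]
  hand: [0,0,0,0,0,0,0]

```text
time_s: 5.48
ee_pos: [578.0, -122.8, 264.7]
ee_rot: [180.0, -0.0, 3.1]
force: [-0.1, -0.5, -0.2]
gripper_width: 0.6
gripper_force: 0.0
```

Request:
apply_moves:
  delta_pos:
    - [-0.2,1,0]
    - [-0.2,1,0]
    - [-0.2,1,0]
    - [-0.2,1,0]
    - [-0.2,1,0]
  rot:
    - [0,0,-0.06]
    - [0,0,-0.11]
    - [0,0,-0.11]
    - [0,0,-0.11]
    - [0,0,-0.11]
  hand: [0,0,0,0,0]

```text
time_s: 5.9
ee_pos: [554.5, -4.3, 264.3]
ee_rot: [179.9, -0.0, -6.4]
force: [0.1, -0.9, -0.9]
gripper_width: 0.4
gripper_force: 0.0
```

```bash
python3 - <<'E'
from h import *
s,t=viewer.grab_frame("scene"),viewer.grab_frame("top")
a=cv2.resize(s["pixels"][150:225,205:305],(400,300),interpolation=3)
b=cv2.resize(t["pixels"][212:287,340:440],(400,300),interpolation=3)
cv2.imwrite("pics/c3.png",np.hstack([a,b])[:,:,::-1])
E
```

```text
(no output)
```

View pics/c3.png

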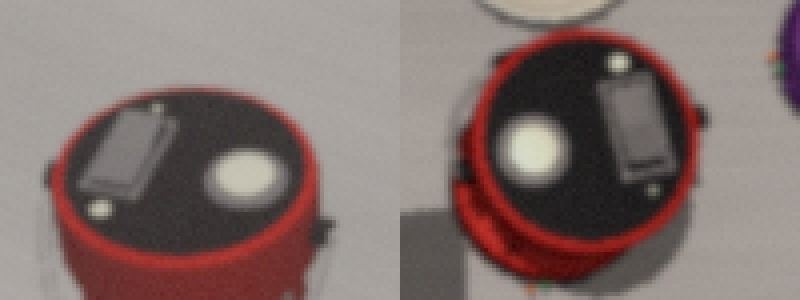

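The button now sits low, and the rocker's gap has moved to its small-dot end, so both steps are done. Next is the latch.

Request:
apply_moves:
  delta_pos:
    - [-0.2,1,0]
    - [-0.2,1,0]
    - [-0.2,1,0]
    - [-0.2,1,0]
    - [-0.2,1,0]
  rot:
    - [0,0,-0.06]
    - [0,0,-0.11]
    - [0,0,-0.11]
    - [0,0,-0.11]
    - [0,0,-0.11]
  hand: [0,0,0,0,0]

```text
time_s: 6.42
ee_pos: [530.8, 115.2, 264.2]
ee_rot: [180.0, -0.0, -15.9]
force: [0.4, 0.1, -0.1]
gripper_width: 0.1
gripper_force: 0.0
```

Request:
apply_moves:
  delta_pos:
    - [-0.2,1,0]
    - [-0.2,1,0]
    - [-0.2,1,0]
    - [-0.2,1,0]
    - [-0.2,1,0]
  rot:
    - [0,0,0]
    - [0,0,0]
    - [0,0,0]
    - [0,0,0]
    - [0,0,0]
  hand: [0,0,0,0,0]

```text
time_s: 6.83
ee_pos: [507.1, 234.7, 264.0]
ee_rot: [179.9, -0.0, -16.0]
force: [-0.1, -0.5, -0.8]
gripper_width: 0.6
gripper_force: 0.0
```

Request:
apply_moves:
  delta_pos:
    - [-0.03,0.3,0]
    - [-0.03,0.3,-0.5]
    - [-0.03,0.3,-1]
    - [-0.03,0.3,-1]
    - [-0.03,0.3,-1]
    - [-0.03,0.3,-1]
    - [-0.03,0.3,-1]
  rot:
    - [0,0,0]
    - [0,0,0]
    - [0,0,0]
    - [0,0,0]
    - [0,0,0]
    - [0,0,0]
    - [0,0,0]
  hand: [0,0,0,0,0,0,0]

```text
time_s: 7.42
ee_pos: [505.0, 270.6, 146.6]
ee_rot: [-179.9, -0.2, -16.2]
force: [0.4, -0.1, 0.9]
gripper_width: 0.2
gripper_force: 0.0
```

```bash
python3 - <<'E'
from h import *
s,t=viewer.grab_frame("scene"),viewer.grab_frame("top")
a=cv2.resize(s["pixels"][190:415,350:650],(400,300),interpolation=3)
b=cv2.resize(t["pixels"][205:302,125:254],(400,300),interpolation=3)
cv2.imwrite("pics/c4.png",np.hstack([a,b])[:,:,::-1]); print(env.state()["ee_pos"])
E
```

```text
[504.94906959 271.4175544  147.42788237]
```

View pics/c4.png

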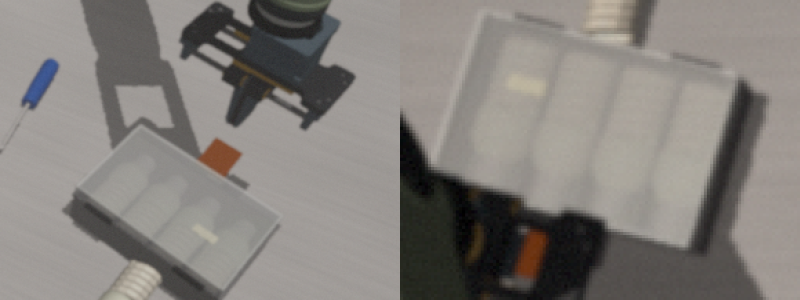

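The gripper hovers above the orange tab and is aligned with the box. Now descend and press.

Request:
apply_moves:
  delta_pos:
    - [0,0,-0.3]
    - [0,0,-0.5]
    - [0,0,-0.5]
    - [0,0,-0.53]
    - [0,0,-0.56]
    - [0,0,-0.59]
    - [0,0,-0.62]
    - [0,0,-0.64]
    - [0,0,-0.66]
    - [0,0,-0.66]
  rot:
    - [0,0,0]
    - [0,0,0]
    - [0,0,0]
    - [0,0,0]
    - [0,0,0]
    - [0,0,0]
    - [0,0,0]
    - [0,0,0]
    - [0,0,0]
    - [0,0,0]
  hand: [0,0,0,0,0,0,0,0,0,0]

```text
time_s: 8.35
ee_pos: [502.5, 271.7, 65.3]
ee_rot: [-180.0, 0.0, -16.0]
force: [-2.6, 0.8, 5.0]
gripper_width: 0.4
gripper_force: 2.3
```

```bash
python3 - <<'E'
from h import *
import time
for i in range(4): s=viewer.grab_frame("scene")
a=cv2.resize(s["pixels"][190:415,350:650],(400,300),interpolation=3)
cv2.imwrite("pics/c5.png",a[:,:,::-1]); print(env.state()["ee_pos"],env.state()["force"])
E
```

```text
[502.59702246 271.65848153  65.42124227] [-2.85133105  2.42647108  4.93919527]
```

View pics/c5.png

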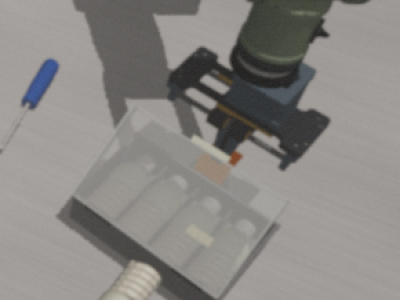

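The lid is swinging up, so I'll back off up and outward.

Request:
apply_moves:
  delta_pos:
    - [0,0,0.15]
    - [-0.1,0.02,0.4]
    - [-0.6,0.1,0.8]
    - [-0.9,0.1,1]
    - [-0.9,0.1,1]
    - [-0.9,0.1,1]
    - [-0.9,0.1,1]
    - [-0.9,0.1,1]
    - [-0.9,0.1,1]
    - [-0.9,0.1,1]
  rot:
    - [0,0,0]
    - [0,0,0]
    - [0,0,0]
    - [0,0,0]
    - [0,0,0]
    - [0,0,0]
    - [0,0,0]
    - [0,0,0]
    - [0,0,0]
    - [0,0,0]
  hand: [0,0,0,0,0,0,0,0,0,0]

```text
time_s: 9.38
ee_pos: [395.3, 283.0, 183.9]
ee_rot: [179.9, 0.1, -16.1]
force: [-0.9, 0.1, 0.1]
gripper_width: 0.3
gripper_force: 0.0
```

Request:
apply_moves:
  delta_pos:
    - [0,0,0.5]
    - [0,0,0.5]
    - [0,0,0.5]
    - [0,0,0.5]
    - [0,0,0.5]
    - [0,0,0.5]
    - [0,0,0.5]
    - [0,0,0.5]
    - [0,0,0.5]
    - [0,0,0.5]
  rot:
    - [0,0,0]
    - [0,0,0]
    - [0,0,0]
    - [0,0,0]
    - [0,0,0]
    - [0,0,0]
    - [0,0,0]
    - [0,0,0]
    - [0,0,0]
    - [0,0,0]
  hand: [0,0,0,0,0,0,0,0,0,0]

```text
time_s: 10.22
ee_pos: [394.5, 283.3, 244.9]
ee_rot: [180.0, 0.0, -16.0]
force: [0.2, -0.3, 0.3]
gripper_width: 0.7
gripper_force: 0.0
```

```bash
python3 - <<'E'
from h import *
for i in range(6): s=viewer.grab_frame("scene")
cv2.imwrite("pics/c6.png",s["pixels"][:,:,::-1]); print(env.state()["ee_pos"],env.state()["force"],env.state()["time_s"])
E
```

```text
[394.57580676 283.43347303 245.23369607] [0.30684611 0.28615282 0.33399175] 10.5167
```

View pics/c6.png

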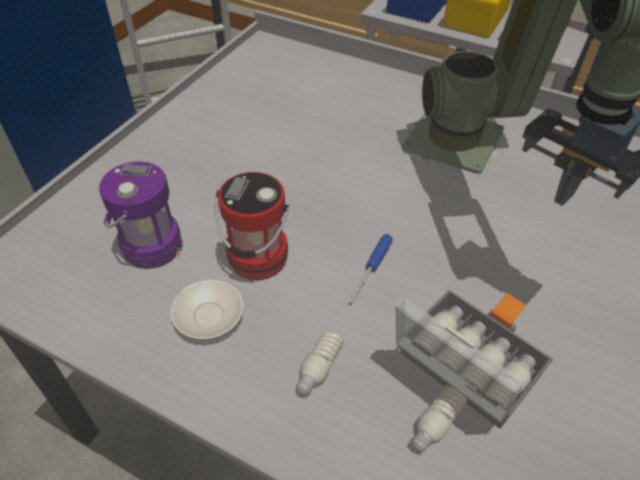

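The lid stands fully open at (450,350), past vertical. The tab has sprung back, and everything else is where it was.

```bash
python3 -c "
from h import *
print(env.job_done())"
```

```text
the job is handed in; nothing more can be done
None
```

I pressed the lantern's power button in, put its rocker over to high and pressed the box latch so the lid sprang open, then handed the job in with the arm clear of everything. No verdict came back, but the last camera picture showed the lid open, the tab sprung back and nothing else visibly moved.

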